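Find the concealed catch and open the hidden drawer

ROBOT

A 6-joint arm with a two-finger parallel gripper is mounted at the origin on a cart in front of the work surface, level with it; the furniture and walls round the work are solid. World frame = base frame: x ahead of the robot, y to its left, z up, the work surface at z = 0. Lengths are in m, angles in rad, forces in N, time in s.
With the tool pointing down it reaches from about 0.325 to 0.85 m from the base axis. Payload 4.4 kg.
Tool frame: the origin (TCP) lies between the finger pads; the fingertips stand 17 mm ahead of it and the grasp point (between the pads) lies 2 mm behind it (r.nose_length is the distance from the TCP to the fingertips, in m); z points along the fingers, y is the line along which they close (so a half turn about z gives the same grasp; the last joint's range is limited). The gripper opens to 94 mm and grips with 3 to 60 N. Pads are 16 mm wide; open, the fingers measure 119 mm over their backs; the gripper's body (75 mm by 177 mm) begins 78 mm behind the grasp point.
Start: joints at [1.111, 0.207, 1.542, -0, 1.393, -0.15], TCP at [0.175, 0.548, 0.222] pointing down, gripper open.
Joint ranges: [-2.73, 2.73], [-0.86, 2.22], [0.23, 2.46], [-1.11, 4.25], [0.08, 2.63], [-2.82, 2.82]. Speed limits (rad/s): [2.79, 2.79, 3.14, 3.14, 3.14, 3.14].

INTERFACE

Orientations are given as a unit quaternion [x, y, z, w].
In Python, from cell import r gives the robot as it stands.
- The arm moves only by the shell command python3 -m handwheel 'ROWS' [OPENING] [FORCE]. ROWS is JSON, a list of rows, each an object of numbers: "tx", "ty", "tz": the shift along the tool's x, y, z in cm; "ax", "ay", "az": the turn, a rotation vector about the tool's x, y, z in rad. A call has 1 to 5 rows; each row is the pose to reach, as a shift and turn from the pose commanded when the call began, along the tool's axes at that moment; what a row does not reach only later rows make up. A row lasts 1/8 s, in which the tool goes at most 62.5 mm and 10.7 degrees, less where a joint would pass 70% of its speed; a pose out of reach is approached as far as the arm can. A call with a gripper value outside its range is refused whole. OPENING is the opening, from -1 (shut) to 1 (fully open), set as the call begins (- or left out, the last holds). The fingers move at their own pace and stop on an object; FORCE is the grip in N (left out, the last holds). Time passes only in rows, so rows that repeat a pose let the fingers close. It gives the time, the measured TCP pose, the force, the opening and the grip force at its end, in the units of the state.
- r.get_state(): the state, without advancing time (a new reading comes with each control period).
- r.get_image(name): name is "side" or "top" or "wrist"; returns (picture, depth): 480x640x3 uint8, red, green, blue; 480x640 float32, m along the optical axis (not along the pixel's ray), 0 where there is no reading.
- r.camera_params(name): a dict with "mtx" (3x3 intrinsics, pixels), "origin" and "rotation" of the camera in the world. Camera axes: x right, y down, z forward; pixel columns grow to the right and rows downward; lengths in m; the calibration is good to about 2 mm. The wrist camera is an equidistant fisheye: a pixel r from the principal point sees the ray r / f radians off the axis. A picture is of the moment at which its call begins: read the wrist's pose just before it. camera_params takes no time and is no camera call; for the wrist camera it gives the pose at the moment of the call.
- r.job_done(): hands the job in; it is judged then, once.
The state is a dict: "time_s": time; "joint_pos": joint angles; "qvel": joint speeds; "joint_efforts": joint torques, N m; "position": TCP position; "ee_rot": TCP orientation; "wrist_force": force on the tool from outside, world axes, zero at the start; "ft_torque": the same for the moment, N m; "finger_gap": opening from 0.0 (shut) to 1.0 (fully open); "grasp_force": force on a finger pad.
Only numpy, scipy, OpenCV 4.12 (cv2) and the standard library are available. Lean on these libraries where they do the work, as an engineer would, in place of code of your own. Each camera call takes 0.05 s, during which the arm holds its last target. There are 200 camera calls.

TASK

The walnut box on the bench hides its drawer of router cutters: the drawer has no handle, and its catch is concealed under one of the six inlaid squares of the top, which all look alike. Feel over the squares with the fingertips until you find the one that gives, press it right down so that the drawer springs out a little, then put the fingertips behind the drawer front and draw the drawer out to its stop. Work with the fingertips only, pinching and lifting nothing (the drawer front included), and leave the tape measure, glue bottle and chisel where they are.

Things in the scene. Friction and masses are not known exactly. Their poses are not given: they have to be found in the camera images.
- box: Low dark walnut box, fixed to the bench, 230 mm deep (its x), 170 mm broad (its y), 100 mm high on four small feet (24 mm); the top board overhangs 3 mm all round. Origin: centre of its underside; z up. The drawer is in the end that looks along the box's -x and comes out along -x.
- top_middle (a point): Middle of the flat top, 100 mm above the bench, axes as the box's. Six light squares, 50 x 50 mm, are let in flush with the top, with a 1 mm gap round each: at box x = -56, 0, +56 mm and y = -28, +28 mm from this point. One of them, any of the six, is the catch; the other five are solid. They look alike.
- catch (a joint): How far the catch square is pressed down, m: 0 flush (its spring holds it there), 0.006 at its stop. It takes 2.5 N to start and about 6 N to push fully down. From about 0.0035 to 0.004 it frees the drawer; let go, it springs back flush. Its value does not tell which square it is.
- drawer (a joint): How far the drawer is out, m: 0 shut and locked, its front flush with the box end; 0.14 at its stop. Once the catch frees it, a spring pushes it out to about 0.06 and it stays there; beyond that it must be drawn and slides stiffly, with 1 to 3 N.
- drawer_front (a point): Middle of the upper inner edge of the drawer front (moves with the drawer), 78.5 mm above the bench. The front is 12 mm thick, 147 mm broad, 43 mm high. Behind it the drawer is open on top, 122 mm wide inside, its floor 41 mm above the bench, empty for 85 mm. Sprung out, 45 mm lie between the front's inner face and the top board's edge.
- tape_measure: Yellow and black pocket tape, 66 x 84 x 44 mm, loose on the bench; origin: centre of its underside. Not to be moved.
- glue_bottle: Green squeeze bottle with a red nozzle, 60 mm thick, 189 mm high, standing loose; origin: centre of its underside. Not to be moved.
- chisel: Bench chisel with a wooden handle, 276 mm long, 30 mm thick, lying loose; origin: its middle, underside; it lies along its own y. Not to be moved.

How it is judged:
On the way, in this order (a step that is already met when the one before it is completed fails the run):
1. the catch square is pressed down (value of joint catch above 0.003 m), for 0.02 s.
2. the freed drawer is drawn out to its stop (value of joint drawer above 0.13 m), for 0.2 s.
At the end, for the whole second after the job is handed in: The drawer stands out to its stop (at least 130 of 140 mm) and at rest, and the catch square has sprung back flush (within 1.5 mm) (value of joint drawer above 0.13 m and velocity of joint drawer between -0.01 and 0.01 m/s and value of joint catch below 0.0015 m); the robot touches nothing.
It fails at once if the tape measure, glue bottle or chisel is shoved more than 20 mm or lifted (distance of any of tape_measure, glue_bottle, chisel from where it was at the start of the episode above 0.02 m or height (world z) of any of tape_measure, glue_bottle, chisel above 0.01 m).
It fails at once if the drawer front is pinched: the grasp point between the fingers comes down over its 12 mm thickness (x of the grasp point in the frame of drawer_front between -0.018 and -0.0005 m and y of the grasp point in the frame of drawer_front between -0.075 and 0.075 m and z of the grasp point in the frame of drawer_front between -0.05 and 0.012 m).
It also fails if it takes over 61 s, if anything falls off the work surface, if the arm or the gripper's body presses on something with over 40 N, if the wrist force passes 120 N, or if a joint passes its speed limit or range.

## Working session

There is one attempt and no reset: what is moved stays moved. The work goes in short steps, Python scripts to look and compute and a shell command to move; the robot and the scene stay as the last step left them, time stands still between calls to the robot, and variables do not carry over. Pictures are saved under pics/ and viewed, at most 10 in all, crops included, and the job is handed in when it is done.

```bash
mkdir -p pics; ls
python3 - <<'E'
from cell import r
import cv2,numpy as np
s=r.get_state();print(s)
for n in("top","side"):
    p=r.camera_params(n);print(n,p)
    im,d=r.get_image(n);np.savez(f"{n}0.npz",im=im,d=d,**p)
    cv2.imwrite(f"pics/{n}0.png",im[:,:,::-1])
E
```

```text
pics
{'time_s': 0.0, 'joint_pos': array([ 1.11149744e+00,  2.07424653e-01,  1.54291512e+00, -2.37452900e-05,
        1.39350198e+00, -1.50532845e-01]), 'qvel': array([ 0.00051243,  0.00108753, -0.00062789,  0.00105112, -0.00267264,
        0.00011927]), 'joint_efforts': array([-1.25712810e-03, -3.70861852e+01, -2.81415725e+01,  6.98850467e-02,
        3.60461895e-02, -1.67555008e-04]), 'position': array([0.1744293 , 0.54710954, 0.22130655]), 'ee_rot': array([ 1.53768306e-01,  9.88106291e-01, -1.07618502e-03, -3.26459321e-04]), 'wrist_force': array([ 0.50172616, -0.35003829, -0.73164474]), 'ft_torque': array([0.04281203, 0.06902785, 0.05016113]), 'grasp_force': 0.0, 'finger_gap': 0.9975980581179247}
top {'mtx': array([[549.1396565 ,   0.        , 318.8147361 ],
       [  0.        , 549.1396565 , 242.09171575],
       [  0.        ,   0.        ,   1.        ]]), 'origin': array([0.44218016, 0.0353667 , 1.46364315]), 'rotation': array([ 0.70743332, -0.70607454,  0.01754134, -0.02625164])}
side {'mtx': array([[585.90054805,   0.        , 322.69334943],
       [  0.        , 585.90054805, 242.08418304],
       [  0.        ,   0.        ,   1.        ]]), 'origin': array([ 0.33349008, -0.86921416,  1.11106485]), 'rotation': array([ 0.92316879, -0.11677438,  0.03877523, -0.36416976])}
```

View pics/top0.png

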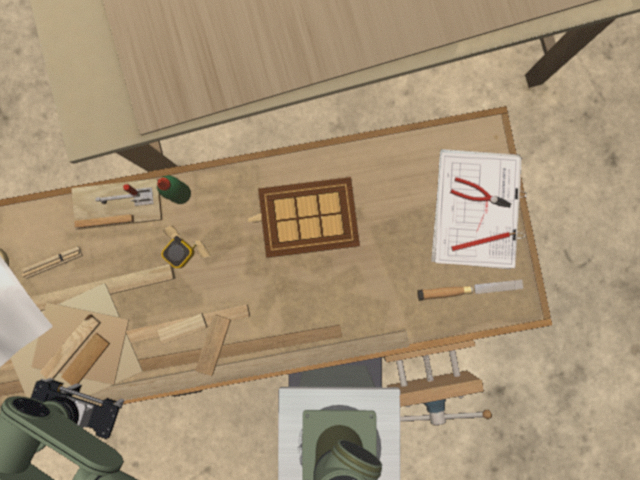

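View pics/side0.png

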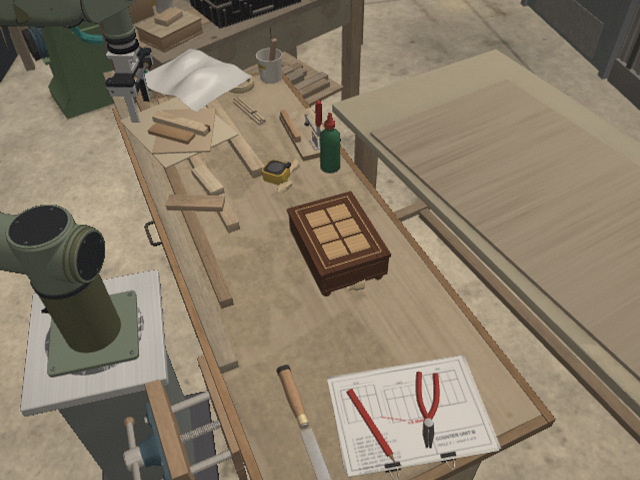

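Top view: the box is centred at about (309,217), its long axis across the image (world y). The tape is at (178,250), the bottle at (173,190) and the chisel at (470,290). Next I'll work out poses from depth and enlarge the -y end to find the drawer.

```bash
cat > h.py <<'E'
import numpy as np,cv2
from scipy.spatial.transform import Rotation as R
def cloud(f):
    z=np.load(f);K=z["mtx"];d=z["d"]
    q=z["rotation"]; M=R.from_quat(q).as_matrix() if q.size==4 else q
    v,u=np.mgrid[:480,:640]
    P=np.stack([(u-K[0,2])/K[0,0]*d,(v-K[1,2])/K[1,1]*d,d],-1)
    return z["im"],P@M.T+z["origin"]
E
python3 - <<'E'
from h import *
for n in("top","side"):
    im,P=cloud(n+"0.npz")
    m=(abs(P[...,2]-.1)<.012)&(P[...,0]>.3)&(P[...,0]<.75)&(abs(P[...,1]-.05)<.25)
    n_,l,st,c=cv2.connectedComponentsWithStats(m.astype(np.uint8)); k=1+st[1:,4].argmax()
    Q=P[l==k]; print(n,len(Q),np.median(Q[:,2]),cv2.minAreaRect((Q[:,:2]*1000).astype(np.float32)))
    # light squares
    hsv=cv2.cvtColor(im,cv2.COLOR_RGB2HSV); b=(l==k)&(hsv[...,2]>150)
    Q=P[b]; print(" squares",len(Q),cv2.minAreaRect((Q[:,:2]*1000).astype(np.float32)),Q.mean(0))
im,P=cloud("top0.npz")
for name,(u,v) in dict(tape=(178,250),bottle=(173,190),ch1=(420,296),ch2=(522,286)).items(): print(name,P[v,u].round(3))
s=cv2.imread("pics/side0.png")[180:310,270:410];cv2.imwrite("pics/c1.png",cv2.convertScaleAbs(cv2.resize(s,None,fx=4,fy=4,interpolation=2),alpha=2))
E
```

```text
top 6550 0.0998596783374257 ((589.8868408203125, 79.53654479980469), (177.27139282226562, 236.76861572265625), 7.204285621643066)
 squares 2337 ((588.5159912109375, 87.40818786621094), (139.9864501953125, 220.83328247070312), 7.1734299659729) [0.58943899 0.07935676 0.09993585]
side 5409 0.098387792467588 ((591.5166625976562, 77.36283874511719), (179.17054748535156, 243.82286071777344), 7.635377407073975)
 squares 1728 ((592.5406494140625, 77.05553436279297), (143.56570434570312, 208.61703491210938), 7.487469673156738) [0.59164425 0.07423417 0.09850144]
tape [0.51  0.421 0.033]
bottle [0.653 0.411 0.127]
ch1 [ 0.391 -0.211  0.023]
ch2 [ 0.418 -0.481  0.01 ]
```

View pics/c1.png

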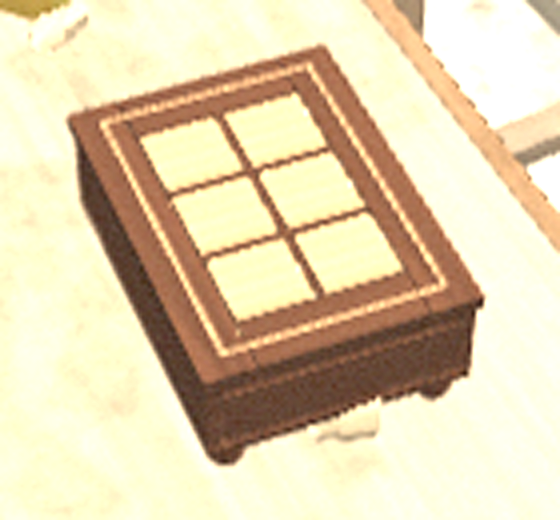

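The box centre is at about (0.5905, 0.0785). Its long axis u is (-0.126, 0.992). The drawer end isn't clear yet, but it will show once the drawer springs. I'll close the fingers and head for the first square.

```bash
cat >> h.py <<'E'
c=np.array([.5905,.0785]);k=np.radians(7.25);u=np.array([-np.sin(k),np.cos(k)]);v=np.array([np.cos(k),np.sin(k)])
def goto(a,b,z):
    "shift (cm) and turn in tool axes to box point a (along u), b (along v), TCP height z, tool y along u, tool down"
    from cell import r
    s=r.get_state();Rt=R.from_quat(s["ee_rot"])
    p=np.r_[c+a*u+b*v,z]
    T=R.from_matrix(np.c_[np.r_[-v,0],np.r_[u,0],[0,0,-1]])
    print("t",s["time_s"],"pos",s["position"].round(4),"shift cm",(Rt.inv().apply(p-s["position"])*100).round(2),"turn",(Rt.inv()*T).as_rotvec().round(3),"F",s["wrist_force"].round(2),"gap",round(s["finger_gap"],3))
E
python3 -m handwheel '[{"tx":-5,"ty":-2.9},{"tx":-10,"ty":-5.7},{"tx":-15,"ty":-8.6},{"tx":-20,"ty":-11.5},{"tx":-25,"ty":-14.3}]' -1 20
python3 -c "
from h import *
goto(.056,-.028,.15)"
```

```text
t 0.1 pos [0.1745 0.5472 0.2214] shift cm [-48.98 -28.1    7.18] turn [-0.002 -0.001 -0.435] F [ 0.72 -0.36 -0.07] gap 0.997validation failed for argument at $[0]...
```

```bash
python3 -m handwheel '[{"tx":-5,"ty":-2.9,"tz":0,"ax":0,"ay":0,"az":0},{"tx":-10,"ty":-5.7,"tz":0,"ax":0,"ay":0,"az":0},{"tx":-15,"ty":-8.6,"tz":0,"ax":0,"ay":0,"az":0},{"tx":-20,"ty":-11.5,"tz":0,"ax":0,"ay":0,"az":0},{"tx":-25,"ty":-14.3,"tz":0,"ax":0,"ay":0,"az":0}]' -1 20
python3 -c "
from h import *
goto(.056,-.028,.15)"
```

```text
time_s: 0.72
position: [0.3702, 0.3339, 0.2221]
ee_rot: [0.154, 0.988, -0.0, -0.0]
wrist_force: [0.1, -0.0, 0.2]
finger_gap: 0.505
grasp_force: 0.0
t 0.725 pos [0.3702 0.3339 0.2221] shift cm [-23.85 -13.74   7.21] turn [-0.    -0.    -0.435] F [ 0.1  -0.01  0.17] gap 0.505
```

```bash
python3 -m handwheel '[{"tx":-5,"ty":-2.9,"tz":0.5,"ax":0,"ay":0,"az":-0.1},{"tx":-10,"ty":-5.8,"tz":1.5,"ax":0,"ay":0,"az":-0.2},{"tx":-15,"ty":-8.7,"tz":3,"ax":0,"ay":0,"az":-0.3},{"tx":-20,"ty":-11.5,"tz":5,"ax":0,"ay":0,"az":-0.4},{"tx":-23.8,"ty":-13.7,"tz":7.2,"ax":0,"ay":0,"az":-0.435}]'
python3 -c "
from h import *
goto(.056,-.028,.12)"
```

```text
time_s: 1.35
position: [0.5559, 0.1307, 0.1497]
ee_rot: [-0.063, 0.998, -0.0, 0.0]
wrist_force: [0.2, 1.3, -0.3]
finger_gap: 0.007
grasp_force: 0.0
t 1.35 pos [0.5559 0.1307 0.1497] shift cm [ 0.03 -0.01  2.97] turn [-0.  0. -0.] F [ 0.16  1.34 -0.33] gap 0.007
```

```bash
python3 -m handwheel '[{"tx":0,"ty":0,"tz":1.5,"ax":0,"ay":0,"az":0},{"tx":0,"ty":0,"tz":2.8,"ax":0,"ay":0,"az":0},{"tx":0,"ty":0,"tz":3.2,"ax":0,"ay":0,"az":0},{"tx":0,"ty":0,"tz":3.45,"ax":0,"ay":0,"az":0},{"tx":0,"ty":0,"tz":3.45,"ax":0,"ay":0,"az":0}]'
python3 -m handwheel '[{"tx":0,"ty":0,"tz":0.1,"ax":0,"ay":0,"az":0},{"tx":0,"ty":0,"tz":0.1,"ax":0,"ay":0,"az":0}]'
```

```text
time_s: 1.98
position: [0.5539, 0.1339, 0.1173]
ee_rot: [-0.064, 0.998, 0.0, 0.0]
wrist_force: [-3.1, 0.4, 4.7]
finger_gap: 0.008
grasp_force: 2.4
time_s: 2.22
position: [0.554, 0.134, 0.1172]
ee_rot: [-0.064, 0.998, 0.0, -0.0]
wrist_force: [-5.6, -0.1, 10.0]
finger_gap: 0.003
grasp_force: 5.1
```

Square (+56,-28) is solid: 10 N with no travel. On to the next ones in that row.

```bash
for i in 1; do python3 -m handwheel '[{"tx":0,"ty":-0.3,"tz":-1.5,"ax":0,"ay":0,"az":0},{"tx":0,"ty":-5.6,"tz":-1.5,"ax":0,"ay":0,"az":0},{"tx":0,"ty":-5.6,"tz":-0.5,"ax":0,"ay":0,"az":0},{"tx":0,"ty":-5.6,"tz":0,"ax":0,"ay":0,"az":0},{"tx":0,"ty":-5.6,"tz":0,"ax":0,"ay":0,"az":0}]'
python3 -m handwheel '[{"tx":0,"ty":-0.3,"tz":-1.5,"ax":0,"ay":0,"az":0},{"tx":0,"ty":-5.6,"tz":-1.5,"ax":0,"ay":0,"az":0},{"tx":0,"ty":-5.6,"tz":-0.5,"ax":0,"ay":0,"az":0},{"tx":0,"ty":-5.6,"tz":0,"ax":0,"ay":0,"az":0},{"tx":0,"ty":-5.6,"tz":0,"ax":0,"ay":0,"az":0}]'; done
python3 -c "
from h import *
goto(-.056,-.028,.12)"
```

```text
time_s: 2.85
position: [0.5621, 0.0768, 0.1173]
ee_rot: [-0.064, 0.998, -0.001, 0.0]
wrist_force: [-3.6, -4.7, 11.2]
finger_gap: 0.001
grasp_force: 5.6
time_s: 3.48
position: [0.5681, 0.0229, 0.1143]
ee_rot: [-0.064, 0.998, 0.0, -0.001]
wrist_force: [-0.0, 0.8, 3.1]
finger_gap: 0.007
grasp_force: 1.6
t 3.475 pos [0.5681 0.0229 0.1143] shift cm [-0.13 -0.37 -0.57] turn [ 0.001 -0.001  0.001] F [-0.03  0.79  3.1 ] gap 0.007
```

Square (-56,-28) gives: it went down 3 mm at 3 N. I'll press it right down and lift off.

```bash
python3 -m handwheel '[{"tx":0,"ty":0,"tz":0.25,"ax":0,"ay":0,"az":0},{"tx":0,"ty":0,"tz":0.4,"ax":0,"ay":0,"az":0},{"tx":0,"ty":0,"tz":0.4,"ax":0,"ay":0,"az":0},{"tx":0,"ty":0,"tz":0.4,"ax":0,"ay":0,"az":0}]'
python3 -m handwheel '[{"tx":0,"ty":0,"tz":-4,"ax":0,"ay":0,"az":0},{"tx":0,"ty":0,"tz":-8,"ax":0,"ay":0,"az":0},{"tx":-2,"ty":5,"tz":-11,"ax":0,"ay":0,"az":0},{"tx":-2,"ty":10,"tz":-11,"ax":0,"ay":0,"az":0},{"tx":-2,"ty":10,"tz":-11,"ax":0,"ay":0,"az":0}]'
python3 - <<'E'
from cell import r
import cv2,numpy as np
for n in("top","side"):
    p=r.camera_params(n);im,d=r.get_image(n);np.savez(f"{n}1.npz",im=im,d=d,**p)
im=np.load("side1.npz")["im"][150:350,250:450,::-1]
cv2.imwrite("pics/s1.png",cv2.convertScaleAbs(cv2.resize(im,None,fx=3,fy=3,interpolation=2),alpha=1.6))
E
```

```text
time_s: 3.98
position: [0.5694, 0.0219, 0.1117]
ee_rot: [-0.063, 0.998, -0.0, 0.001]
wrist_force: [-0.6, 0.0, 8.3]
finger_gap: 0.004
grasp_force: 4.5
time_s: 4.6
position: [0.575, 0.1265, 0.2205]
ee_rot: [-0.065, 0.998, 0.0, -0.0]
wrist_force: [0.1, -0.3, -0.8]
finger_gap: 0.001
grasp_force: 0.0
```

View pics/s1.png

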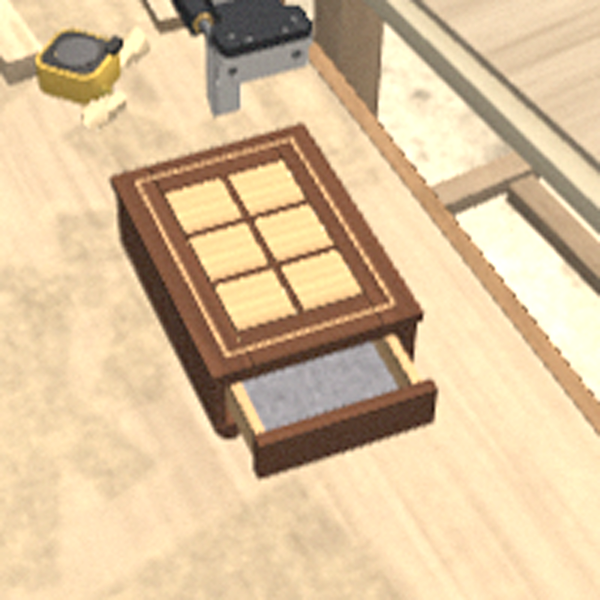

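The drawer sprang out at the box's -y end (front at about (345,435) in the crop, open tray behind it) and the squares look flush. I'll measure the drawer front from depth.

Run:
```python
from h import *
for n in("top1","side1"):
    im,P=cloud(n+".npz");D=P[...,:2]-c;a=D@u;b=D@v
    m=(a>-.22)&(a<-.09)&(abs(b)<.1)
    f=m&(abs(P[...,2]-.0785)<.006)&(a<-.13)&(abs(b)<.055)
    t=m&(abs(P[...,2]-.1)<.006)
    print(n,"front a",np.percentile(a[f],[2,50,98]).round(4),"z",np.median(P[...,2][f]).round(4),f.sum(),"top edge a",np.percentile(a[t],[1]).round(4))
goto(-.141,0,.20)
```

```text
top1 front a [-0.174  -0.1679 -0.1621] z 0.0779 201 top edge a [-0.1166]
side1 front a [-0.179  -0.1723 -0.1644] z 0.0768 246 top edge a [-0.1217]
t 4.7 pos [0.5752 0.1236 0.2199] shift cm [ -0.93 -18.76   2.  ] turn [-0.001 -0.002  0.001] F [ 0.04 -0.22 -0.11] gap 0.006
```

```bash
python3 -m handwheel '[{"tx":-0.9,"ty":-6,"tz":0,"ax":0,"ay":0,"az":0},{"tx":-0.9,"ty":-12,"tz":0,"ax":0,"ay":0,"az":0},{"tx":-0.9,"ty":-18,"tz":1,"ax":0,"ay":0,"az":0},{"tx":-0.9,"ty":-18.7,"tz":4,"ax":0,"ay":0,"az":0},{"tx":-0.9,"ty":-18.7,"tz":7,"ax":0,"ay":0,"az":0}]'
python3 -m handwheel '[{"tx":0,"ty":0,"tz":0,"ax":0,"ay":0,"az":0}]'
python3 - <<'E'
from h import *
goto(-.141,0,.073)
E
```

```text
time_s: 5.32
position: [0.6078, -0.0645, 0.1495]
ee_rot: [-0.061, 0.998, -0.0, -0.0]
wrist_force: [-0.4, 0.7, -0.1]
finger_gap: 0.005
grasp_force: 0.0
time_s: 5.45
position: [0.6052, -0.0622, 0.147]
ee_rot: [-0.062, 0.998, 0.001, -0.004]
wrist_force: [-0.2, -0.4, -0.1]
finger_gap: 0.0
grasp_force: 0.0
t 5.45 pos [ 0.6052 -0.0622  0.147 ] shift cm [-0.38  0.03  7.4 ] turn [ 0.003 -0.008 -0.003] F [-0.17 -0.44 -0.15] gap 0.0
```

```bash
python3 -m handwheel '[{"tx":0,"ty":0,"tz":2,"ax":0,"ay":0,"az":0},{"tx":0,"ty":0,"tz":4,"ax":0,"ay":0,"az":0},{"tx":0,"ty":0,"tz":6,"ax":0,"ay":0,"az":0},{"tx":0,"ty":0,"tz":7.3,"ax":0,"ay":0,"az":0},{"tx":0,"ty":0,"tz":7.3,"ax":0,"ay":0,"az":0}]'
python3 - <<'E'
from h import *
goto(-.141,0,.073)
E
```

```text
time_s: 6.08
position: [0.6072, -0.0606, 0.0762]
ee_rot: [-0.063, 0.998, 0.0, -0.002]
wrist_force: [-0.1, 0.1, -0.0]
finger_gap: 0.008
grasp_force: 0.0
t 6.075 pos [ 0.6072 -0.0606  0.0762] shift cm [-0.1  -0.09  0.32] turn [ 0.001 -0.003 -0.   ] F [-0.11  0.09 -0.03] gap 0.008
```

```bash
python3 -m handwheel '[{"tx":0,"ty":-0.7,"tz":0,"ax":0,"ay":0,"az":0},{"tx":0,"ty":-1.5,"tz":0,"ax":0,"ay":0,"az":0},{"tx":0,"ty":-2.5,"tz":0,"ax":0,"ay":0,"az":0},{"tx":0,"ty":-3.5,"tz":0,"ax":0,"ay":0,"az":0},{"tx":0,"ty":-4.5,"tz":0,"ax":0,"ay":0,"az":0}]'
python3 -m handwheel '[{"tx":0,"ty":-1,"tz":0,"ax":0,"ay":0,"az":0},{"tx":0,"ty":-2,"tz":0,"ax":0,"ay":0,"az":0},{"tx":0,"ty":-3,"tz":0,"ax":0,"ay":0,"az":0},{"tx":0,"ty":-3.7,"tz":0,"ax":0,"ay":0,"az":0},{"tx":0,"ty":-4.2,"tz":0,"ax":0,"ay":0,"az":0}]'
python3 - <<'E'
from h import *
goto(-.2305,0,.073)
E
```

```text
time_s: 6.7
position: [0.6146, -0.1066, 0.0785]
ee_rot: [-0.063, 0.998, -0.0, 0.001]
wrist_force: [1.4, 1.9, 0.7]
finger_gap: 0.008
grasp_force: 1.0
time_s: 7.32
position: [0.6193, -0.1479, 0.0778]
ee_rot: [-0.063, 0.998, -0.0, -0.0]
wrist_force: [-0.3, 1.5, 1.3]
finger_gap: 0.005
grasp_force: 0.7
t 7.325 pos [ 0.6193 -0.1479  0.0778] shift cm [-0.   -0.22  0.48] turn [-0.    -0.    -0.001] F [-0.26  1.55  1.26] gap 0.005
```

```bash
python3 -m handwheel '[{"tx":0,"ty":-0.3,"tz":0.1,"ax":0,"ay":0,"az":0},{"tx":0,"ty":-0.6,"tz":0.1,"ax":0,"ay":0,"az":0},{"tx":0,"ty":-0.8,"tz":0.1,"ax":0,"ay":0,"az":0},{"tx":0,"ty":-0.8,"tz":0.1,"ax":0,"ay":0,"az":0},{"tx":0,"ty":-0.8,"tz":0.1,"ax":0,"ay":0,"az":0}]'
python3 - <<'E'
from h import *
goto(-.2305,0,.073)
E
```

```text
time_s: 7.95
position: [0.6196, -0.1502, 0.0769]
ee_rot: [-0.063, 0.998, 0.004, -0.001]
wrist_force: [-2.0, 11.5, 6.8]
finger_gap: 0.004
grasp_force: 6.2
t 7.95 pos [ 0.6196 -0.1502  0.0769] shift cm [-0.01  0.    0.39] turn [ 0.008 -0.002  0.   ] F [-2.04 11.49  6.82] gap 0.004
```

The force jumped to 11.5 N at a = -0.2305, which is the stop. I'll back off inward 1.8 cm, lift straight out and check.

```bash
python3 -m handwheel '[{"tx":0,"ty":0.8,"tz":0,"ax":0,"ay":0,"az":0},{"tx":0,"ty":1.8,"tz":0,"ax":0,"ay":0,"az":0},{"tx":0,"ty":1.8,"tz":-3,"ax":0,"ay":0,"az":0},{"tx":0,"ty":1.8,"tz":-8,"ax":0,"ay":0,"az":0},{"tx":0,"ty":1.8,"tz":-13,"ax":0,"ay":0,"az":0}]'
python3 -m handwheel '[{"tx":0,"ty":5,"tz":-2,"ax":0,"ay":0,"az":0},{"tx":0,"ty":10,"tz":-3,"ax":0,"ay":0,"az":0},{"tx":0,"ty":16,"tz":-3,"ax":0,"ay":0,"az":0},{"tx":0,"ty":22,"tz":-3,"ax":0,"ay":0,"az":0},{"tx":0,"ty":22,"tz":-3,"ax":0,"ay":0,"az":0}]'
python3 - <<'E'
from h import *
from cell import r
for n in("top","side"):
    p=r.camera_params(n);im,d=r.get_image(n);np.savez(f"{n}2.npz",im=im,d=d,**p)
    im,P=cloud(n+"2.npz");D=P[...,:2]-c;a=D@u;b=D@v
    f=(abs(P[...,2]-.0785)<.006)&(a<-.15)&(a>-.3)&(abs(b)<.055)
    print(n,"front a",np.percentile(a[f],[2,50,98]).round(4),f.sum())
im=np.load("side2.npz")["im"][150:350,250:450,::-1]
cv2.imwrite("pics/s2.png",cv2.convertScaleAbs(cv2.resize(im,None,fx=3,fy=3,interpolation=2),alpha=1.6))
goto(0,0,.2)
E
```

```text
time_s: 8.57
position: [0.6175, -0.1375, 0.2076]
ee_rot: [-0.063, 0.998, -0.0, -0.001]
wrist_force: [0.6, 0.5, -0.4]
finger_gap: 0.006
grasp_force: 0.0
time_s: 9.2
position: [0.5894, 0.0847, 0.2368]
ee_rot: [-0.066, 0.998, 0.0, -0.0]
wrist_force: [-0.1, -1.4, -0.0]
finger_gap: 0.006
grasp_force: 0.0
top front a [-0.2534 -0.2473 -0.2413] 212
side front a [-0.258  -0.2517 -0.244 ] 278
t 9.3 pos [0.5902 0.081  0.2368] shift cm [ 0.   -0.25  3.68] turn [-0.001 -0.     0.001] F [-0.06  0.59 -0.39] gap 0.006
```

View pics/s2.png

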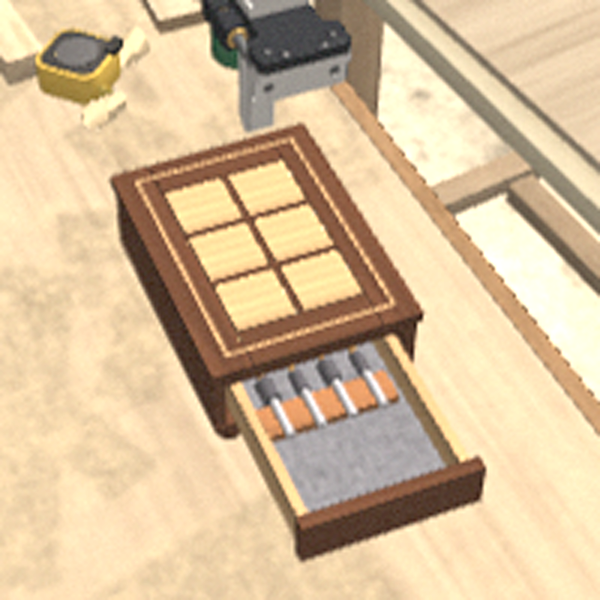

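The drawer is fully out: its front moved 79 mm further, about 139 mm in all, and the cutters show at (330,390). The squares are flush and the gripper is clear of everything.

```bash
python3 -c "
from cell import r
print(r.job_done())"
```

```text
the job is handed in; nothing more can be done
None
```

The catch was under the square at box x = -56, y = +28 or -28 mm (the one nearer the robot at the drawer end); I pressed it right down, drew the drawer to its stop (about 139 of 140 mm by depth camera) and handed the job in after about 9 s; no verdict came back.

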